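# Find the worn castor on the upturned trolley base and trip its catch

### The arm

A 6-joint arm with a two-finger parallel gripper is mounted at the origin on a cart in front of the work surface, level with it; the furniture and walls round the work are solid. World frame = base frame: x ahead of the robot, y to its left, z up, the work surface at z = 0. Lengths are in m, angles in rad, forces in N, time in s.
With the tool pointing down it reaches from about 0.325 to 0.875 m from the base axis. Payload 4.4 kg.
Tool frame: the origin (TCP) lies on the centre line of the jaws, within the pads' length; the fingertips stand 22 mm ahead of it and the grasp point (between the pads) lies 3 mm ahead of it; z points along the fingers, y is the line along which they close (so a half turn about z gives the same grasp; the last joint's range is limited). The gripper opens to 85 mm and grips with 20 to 120 N. Pads are 22 mm wide; open, the fingers measure 114 mm over their backs; the gripper's body (76 mm by 85 mm) begins 54 mm behind the grasp point. The pads swing forward as they close: fully open they stand 13 mm farther back than shut.
Start: joints at [1.139, 0.207, 1.542, -0, 1.393, -0.15], TCP at [0.159, 0.552, 0.253] pointing down, gripper open.
Joint ranges: [-2.73, 2.73], [-0.86, 2.22], [0.23, 2.46], [-1.11, 4.25], [0.08, 2.63], [-2.82, 2.82]. Speed limits (rad/s): [2.79, 2.79, 3.14, 3.14, 3.14, 3.14].

### API

Orientations are given as a 3x3 rotation matrix whose columns are the frame's x, y, z axes.
In Python, from rig import manip gives the robot as it stands.
- The arm moves only by the shell command python3 -m pendant 'ROWS' [FORCE]. ROWS is a JSON object whose one key "rows" holds a list of rows, each an object with "offset": the shift along the tool's x, y, z in m, a list of three; "angular": the turn, a rotation vector about the tool's x, y, z in rad, a list of three; "hand": the finger opening in m, from 0 to 0.0854. A call has 1 to 10 rows; each row shifts and turns the commanded pose from where the row before left it, along the tool's axes as they then stand; what a row does not reach is not made up. A row lasts 1/12 s, in which the tool goes at most 41.7 mm and 7.16 degrees, less where a joint would pass 70% of its speed; a pose out of reach is approached as far as the arm can. A call is refused whole if a number of a shift passes 0.0417 or a number of a turn 0.125, either way. A call with a gripper value outside its range is refused whole. The fingers move at their own pace and stop on an object; FORCE is the grip in N (left out, the last holds). Time passes only in rows, so rows that do not move let the fingers close. It gives the time, the measured TCP pose, the force, the opening and the grip force at its end, in the units of the state.
- manip.read_state(): the state, without advancing time (a new reading comes with each control period).
- manip.get_image(name): name is "scene" or "top" or "wrist"; returns a dict with "pixels" (400x640x3 uint8, red, green, blue), "camera_matrix" (3x3 intrinsics, pixels), "dist" ([k1, k2, p1, p2, k3] as OpenCV has them; the pictures are not rectified), "cam_to_world" (4x4, takes a point from camera to world coordinates). Camera axes: x right, y down, z forward; pixel columns grow to the right and rows downward; lengths in m; the calibration is good to about 2 mm. A picture is of the moment at which its call begins. There is no depth.
- manip.hand_in(): hands the job in; it is judged then, once.
The state is a dict: "clock": time; "q": joint angles; "joint_velocities": joint speeds; "tau": joint torques, N m; "position": TCP position; "ee_rot": TCP orientation; "contact_force": force on the tool from outside, world axes, zero at the start; "moment": the same for the moment, N m; "grip_width": opening from 0.0 (shut) to 1.0 (fully open); "grasp_force": force on a finger pad.
Only numpy, scipy, OpenCV 4.12 (cv2) and the standard library are available. Lean on these libraries where they do the work, as an engineer would, in place of code of your own. Each camera call takes 0.05 s, during which the arm holds its last target. There are 200 camera calls.

### The job

One of the three castors on the upturned trolley base has a worn bearing: rock their wheels side to side on the axles to find the one with play, and rock that one well over to either side a couple of times to be sure. Then take the wooden-handled spike from the tool block and push it down that castor's release hole until the catch is fully down. Leave the spike standing in the hole, the other two catches up, and the things lying about where they are.

Things in the scene. Friction and masses are not known exactly. Their poses are not given: they have to be found in the camera images.
- trolley_base: Plywood trolley base, 200 x 360 x 18 mm, lying upside down on the bench, fixed. Origin: centre of its underside; z up, x across it (from the release holes to the wheels), y along the row of castors, to the left. Three castors that look alike stand on it wheel up, 115 mm apart; which of them is the worn one varies.
- axle_left (a point): Centre of the left castor's wheel: black rubber tyre 100 mm in diameter (top 50 mm above this point), 22 mm wide at its widest, 43 mm out from the axle, with rounded side walls. Axes as the trolley base's; the axle lies along y. The fork's cheeks, 58 mm over the outsides, end 18 mm above the axle.
- axle_middle (a point): The same for the middle castor. A sound wheel, pushed sideways (along y) with 15 N at 43 mm above its axle, gives about 1 mm (0.02 rad) and springs back.
- axle_right (a point): The same for the right castor. A worn wheel swings sideways with under 2 N, 6 mm either way at 43 mm above its axle, between hard stops, and stays where it is left (so with the fingers some 4 mm clear on either side; a tyre pinched between flat pads resists leaning and takes some 20 N).
- hole_left (a point): Centre of the mouth of the left castor's release hole: upright, 12 mm wide with a chamfered mouth, in the top of a grey cast latch housing (34 x 36 mm, 42 mm high) 75 mm in front of the axle.
- hole_middle (a point): The same for the middle castor. In each hole a brass catch lies 10 mm below the mouth; it yields to about 4 N, goes down 24 mm (to 34 mm below the mouth) and stays where it is pushed.
- hole_right (a point): The same for the right castor. Beyond it, to the right, the radial saw's arm hangs over the bench, from 0.34 to 0.44 m up; its near end is at about x = 0.43, y = -0.45 m and it runs away from there to the back left: keep wrist and forearm clear of it.
- rock_1 (a joint): Rocking angle (rad) of one castor's wheel on its axle, about the trolley base's x; 0 upright, positive leans its top to -y of the trolley base, stops at -0.14 and +0.14. The number does not tell which place in the row the castor has.
- rock_2 (a joint): The same for another castor, of unknown place in the row.
- rock_3 (a joint): The same for another castor, of unknown place in the row.
- catch_1 (a joint): Way (m) that the catch has been pushed down in the release hole of the castor with rock_1: 0 up, 0.024 fully down.
- catch_2 (a joint): The same for the castor with rock_2.
- catch_3 (a joint): The same for the castor with rock_3.
- tool_block: Drilled block of light wood, 60 x 150 x 70 mm, fixed; origin: centre of its underside, z up, y along it. The spike stands in a 10 mm through hole at y = -45 mm; a red pencil (top 156 mm above the bench) stands fast near y = 0 and a file with a yellow handle (32 mm thick, top 255 mm above the bench) at y = +45 mm.
- spike_tip (a point): Tip of the spike, a turned beech handle (86 mm long, up to 26 mm thick) with a round steel shank 6 mm thick that reaches 70 mm out of it; 156 mm long in all, 0.1 kg. It stands upright in the tool block, its tip on the bench. The point's y points from the tip along the tool to the handle.
- spike_grip (a point): Point on the spike's axis 115 mm from the tip, halfway up the handle.
- wrench: Combination wrench, 36 x 174 x 10 mm, lying on the trolley base between two castors: a bystander; origin under its middle.
- pencil: Yellow pencil, 8 x 156 x 7 mm, lying on the trolley base between the other two castors: a bystander; origin under its middle.
- glue: Glue bottle, 53 x 52 x 153 mm, standing on the bench: a bystander; origin under its middle.
- tape_roll: Roll of masking tape, 93 mm across, 24 mm high, lying flat: a bystander; origin under its middle.

How it is judged:
By the outcome, as a careful person would: the job done as asked, in the order asked, and still so for the second after the job is handed in, with the robot touching nothing.
It also fails if it takes over 67 s, if anything falls off the work surface, if the arm or the gripper's body presses on something with over 40 N, if the wrist force passes 120 N, or if a joint passes its speed limit or range.

## Working session

There is one attempt and no reset: what is moved stays moved. The work goes in short steps, Python scripts to look and compute and a shell command to move; the robot and the scene stay as the last step left them, time stands still between calls to the robot, and variables do not carry over. Pictures are saved under pics/ and viewed, at most 12 in all, crops included, and the job is handed in when it is done.

```bash
mkdir -p pics; ls; python3 - <<'E'
from rig import manip
import cv2,pickle
d={}
for n in ["scene","top","wrist"]:
    i=manip.get_image(n); d[n]=i
    cv2.imwrite(f"pics/{n}0.png",cv2.cvtColor(i["pixels"],cv2.COLOR_RGB2BGR))
pickle.dump(d,open("im0.pkl","wb"))
s=manip.read_state(); print(s["clock"],s["position"],s["ee_rot"],s["contact_force"],s["grip_width"])
E
```

```text
pics
0.15 [0.15912116 0.55196754 0.2523503 ] [[-9.60825514e-01  2.77152867e-01 -7.87046594e-04]
 [ 2.77153828e-01  9.60824116e-01 -1.66560119e-03]
 [ 2.94587204e-04 -1.81848509e-03 -9.99998303e-01]] [ 1.034576   -0.88336943 -0.65696895] 1.0004369944265652
```

View pics/top0.png

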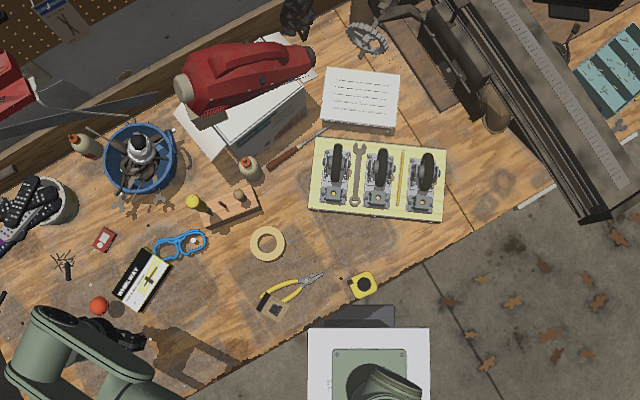

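View pics/scene0.png

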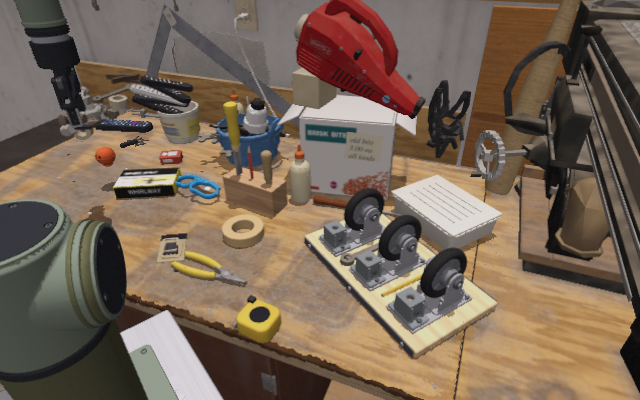

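The top view shows the trolley base with corners near (316,137), (446,152), (440,222) and (308,208). The wheels are at about (337,162), (380,166) and (427,168). The tool block is near (228,208), with the yellow file at (193,202) and the spike at the right end, near (240,195). The scene view agrees with this. Next I'll enlarge the crops to get exact pixels.

```bash
python3 - <<'E'
import cv2,numpy as np
t=cv2.imread("pics/top0.png");s=cv2.imread("pics/scene0.png")
a=cv2.resize(t[130:230,300:450],None,fx=5,fy=5,interpolation=cv2.INTER_CUBIC)
cv2.imwrite("pics/a.png",a)
b=cv2.resize(t[180:240,180:270],(540,360),interpolation=cv2.INTER_CUBIC)
c=cv2.resize(s[140:220,215:300],None,fx=3,fy=3,interpolation=cv2.INTER_CUBIC)
o=np.zeros((600,800,3),np.uint8);o[:360,:540]=b;o[360:600,:255]=c
d=cv2.resize(s[180:360,300:500],None,fx=1.3,fy=1.3);o[360:594,270:530]=d
cv2.imwrite("pics/b.png",o)
E
```

```text
(no output)
```

View pics/a.png

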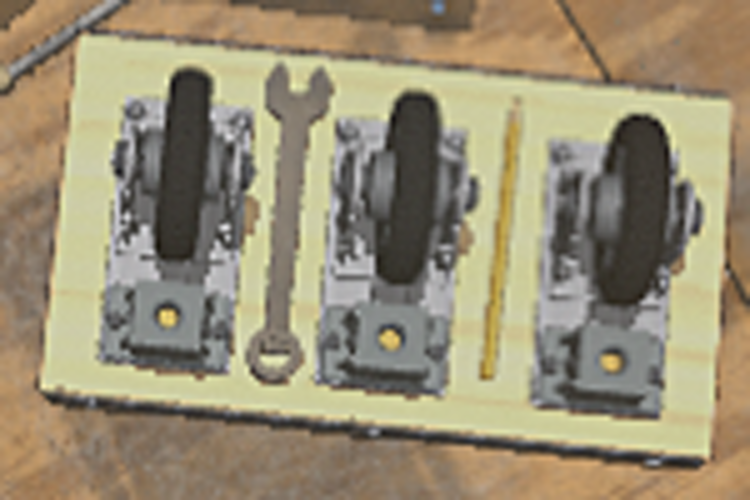

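View pics/b.png

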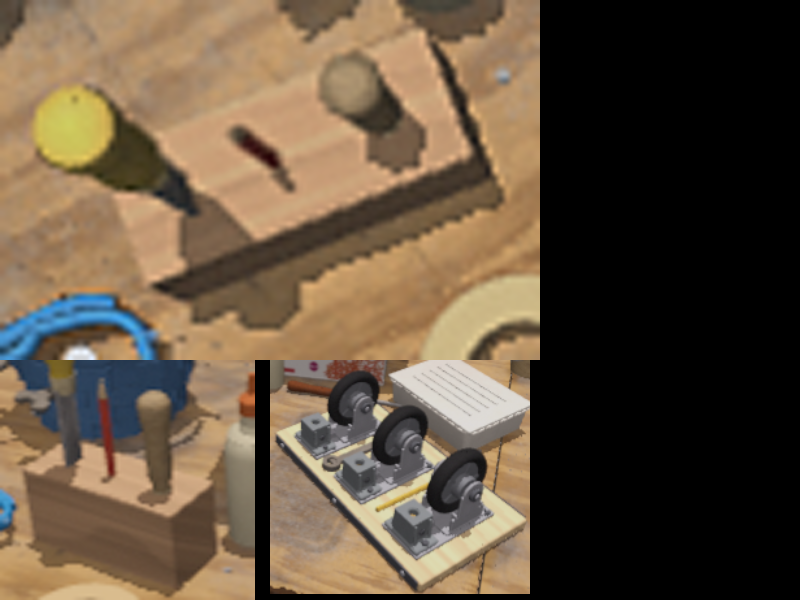

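Crop a (×5, origin 300,130) shows the brass catches in the hole mouths at (168,317), (390,339) and (610,361). The wrench lies between left and middle, and the yellow pencil between middle and right. Crop b shows the spike's knob at (350,85), the block's near right corner at (473,155) and its far right corner at (428,32). Now I'll work out positions.

```bash
cat > h.py <<'E'
import numpy as np,cv2
def ray(im,px):
    u=cv2.undistortPoints(np.array([[px]],float),np.array(im["camera_matrix"]),np.array(im["dist"],float))[0,0]
    T=np.array(im["cam_to_world"]);d=T[:3,:3]@[u[0],u[1],1];return T[:3,3],d/np.linalg.norm(d)
def atz(im,px,z):
    o,d=ray(im,px);return o+d*(z-o[2])/d[2]
def tri(im1,p1,im2,p2):
    a,d=ray(im1,p1);b,e=ray(im2,p2)
    s=np.linalg.lstsq(np.c_[d,-e],b-a,rcond=None)[0]
    return (a+d*s[0]+b+e*s[1])/2,np.linalg.norm(a+d*s[0]-b-e*s[1])
def proj(im,P):
    T=np.linalg.inv(np.array(im["cam_to_world"]))
    return cv2.projectPoints(np.array(P,float).reshape(-1,3),cv2.Rodrigues(T[:3,:3])[0],T[:3,3],np.array(im["camera_matrix"]),np.array(im["dist"],float))[0][:,0]
E
python3 - <<'E'
from h import *;import pickle
np.set_printoptions(precision=4,suppress=True)
d=pickle.load(open("im0.pkl","rb"));t,s=d["top"],d["scene"]
A=lambda x,y:(300+x/5,130+y/5)
B=lambda x,y:(180+x/6,180+y/6)
S=lambda x,y:(300+(x-270)/1.3,180+(y-360)/1.3)
C=lambda x,y:(215+x/3,140+(y-360)/3)
print("cams",np.array(t["cam_to_world"])[:3,3],np.array(s["cam_to_world"])[:3,3])
print("base",[atz(t,A(*p),.018)[:2] for p in [(80,35),(732,100),(712,455),(42,388)]])
for p,q in [((168,317),(315,418)),((390,339),(360,463)),((610,361),(412,510))]:
    print("hole",tri(t,A(*p),s,S(*q)),atz(t,A(*p),.055))
print("block",[atz(t,B(*p),.07)[:2] for p in [(428,32),(473,155),(155,287)]])
print("spiketop",tri(t,B(350,85),s,C(155,400)),atz(t,B(350,85),.145),"shank base",atz(t,B(405,155),.07))
E
```

```text
cams [0.2748 0.1131 1.2827] [ 0.0534 -0.4367  0.5904]
base [array([0.6549, 0.14  ]), array([ 0.6192, -0.2138]), array([ 0.4255, -0.1953]), array([0.461 , 0.1593])]
hole (array([0.4915, 0.0924, 0.0709]), np.float64(0.003746590279241996)) [0.4927 0.0932 0.055 ]
hole (array([ 0.482 , -0.0219,  0.0611]), np.float64(0.004206939226239575)) [ 0.4813 -0.0213  0.055 ]
hole (array([ 0.4694, -0.1338,  0.0655]), np.float64(0.0029281625392743892)) [ 0.4699 -0.1349  0.055 ]
block [array([0.511 , 0.3047]), array([0.4577, 0.284 ]), array([0.4007, 0.4189])]
spiketop (array([0.4761, 0.3223, 0.148 ]), np.float64(0.004337521429398885)) [0.4747 0.3238 0.145 ] shank base [0.4577 0.3131 0.07  ]
```

```bash
python3 - <<'E'
from h import *;import pickle
np.set_printoptions(precision=1,suppress=True)
d=pickle.load(open("im0.pkl","rb"));t,s=d["top"],d["scene"]
X=np.array([.995,-.0998,0]);Y=np.array([.0998,.995,0]);Z=np.array([0,0,1.])
a=np.linspace(0,2*np.pi,120)[:,None]
# dark tyre pixels in the scene picture
g=s["pixels"].max(2)<60
for n,h in [("L",(.4927,.0932,0)),("M",(.4813,-.0213,0)),("R",(.4699,-.1349,0))]:
    for z in (.09,.1,.11,.12):
        c=np.array(h)+.075*X+z*Z
        ring=[c+ .05*(X*np.cos(b)+Z*np.sin(b))+o*Y for o in(0,) for b in a[:,0]]
        p=proj(s,ring);q=proj(t,ring)
        print(n,z,"scene top",p[p[:,1].argmin()],"left",p[p[:,0].argmin()],"right",p[p[:,0].argmax()],"| topcrop far",(q[q[:,1].argmin()]-[300,130])*5,"near",(q[q[:,1].argmax()]-[300,130])*5, "apex",(proj(t,c+.05*Z)[0]-[300,130])*5)
o=cv2.cvtColor(s["pixels"][180:310,310:480],cv2.COLOR_RGB2BGR)
cv2.imwrite("pics/c.png",cv2.resize(o,None,fx=4,fy=4,interpolation=cv2.INTER_CUBIC))
E
```

```text
L 0.09 scene top [370.4 184.5] left [344.1 213.6] right [382.  196.6] | topcrop far [193.3  61.5] near [173.7 258.2] apex [185.8 135.5]
L 0.1 scene top [370.7 180.3] left [344.2 209.6] right [382.4 192.7] | topcrop far [193.8  55.9] near [174.1 254.2] apex [186.3 130.4]
L 0.11 scene top [370.9 176.1] left [344.3 205.6] right [382.7 188.8] | topcrop far [194.3  50.3] near [174.4 250.2] apex [186.7 125.2]
L 0.12 scene top [371.2 171.9] left [344.4 201.6] right [383.1 184.8] | topcrop far [194.9  44.5] near [174.8 246.1] apex [187.2 119.8]
M 0.09 scene top [409.  211.3] left [379.  244.6] right [419.1 222.4] | topcrop far [420.2  83.6] near [399.7 280.5] apex [421.4 158.6]
M 0.1 scene top [409.6 207. ] left [379.4 240.5] right [419.8 218.3] | topcrop far [422.6  78.2] near [401.9 276.7] apex [423.8 153.7]
M 0.11 scene top [410.2 202.5] left [379.8 236.3] right [420.4 214.2] | topcrop far [425.   72.7] near [404.1 272.9] apex [426.3 148.6]
M 0.12 scene top [410.8 198. ] left [380.2 232. ] right [421. 210.] | topcrop far [427.4  67.2] near [406.4 269. ] apex [428.9 143.5]
R 0.09 scene top [456.  244.1] left [421.6 283.3] right [464.2 252.9] | topcrop far [644.8 106.3] near [623.4 303. ] apex [654.5 182.2]
R 0.1 scene top [457.  239.5] left [422.3 279. ] right [465.2 248.5] | topcrop far [649.  101.1] near [627.4 299.4] apex [658.9 177.4]
R 0.11 scene top [458.1 234.8] left [423.1 274.7] right [466.3 244.1] | topcrop far [653.2  95.8] near [631.5 295.8] apex [663.4 172.6]
R 0.12 scene top [459.2 230.1] left [423.9 270.3] right [467.4 239.7] | topcrop far [657.5  90.5] near [635.6 292.1] apex [668.  167.7]
```

View pics/c.png

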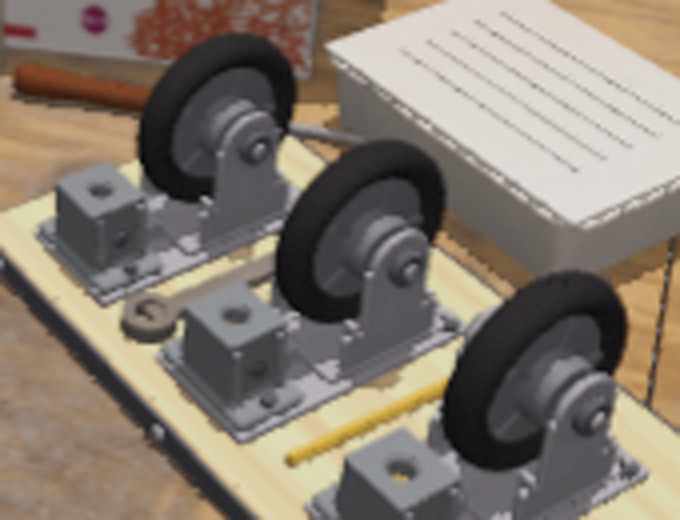

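Projecting the wheel rings and matching the outlines puts the axles at z ≈ 0.082. The picture shows all three tyres looking upright, with no obvious lean. I'll start with the left wheel.

```bash
python3 -m pendant '{"rows":[{"offset":[0,0,0],"angular":[0,0,-0.0908],"hand":0.032},{"offset":[0,0,0],"angular":[0,0,-0.0908],"hand":0.032},{"offset":[-0.028,-0.026,0],"angular":[0,0,0],"hand":0.032},{"offset":[-0.028,-0.026,0],"angular":[0,0,0],"hand":0.032},{"offset":[-0.028,-0.026,0],"angular":[0,0,0],"hand":0.032},{"offset":[-0.028,-0.026,0],"angular":[0,0,0],"hand":0.032},{"offset":[-0.028,-0.026,0],"angular":[0,0,0],"hand":0.032},{"offset":[-0.028,-0.026,0],"angular":[0,0,0],"hand":0.032},{"offset":[-0.028,-0.026,0],"angular":[0,0,0],"hand":0.032},{"offset":[-0.028,-0.026,0],"angular":[0,0,0],"hand":0.032}]}' 30; cat >> h.py <<'E'
def delta(P,yaw=None):
    "tool-frame shift and turn from the measured pose to P (tool pointing down, tool y at yaw deg)"
    from rig import manip
    s=manip.read_state();R=np.array(s["ee_rot"]);p=np.array(s["position"])
    print("t %.2f"%s["clock"],"p",p.round(4),"y",np.degrees(np.arctan2(R[1,1],R[0,1])).round(2),"F",np.round(s["contact_force"],1),"w",round(s["grip_width"],3),"g",round(s["grasp_force"],1),"q",np.round(s["q"],2))
    print("shift",(R.T@(np.array(P)-p)).round(4))
    if yaw is not None:
        a=np.radians(yaw);y=[np.cos(a),np.sin(a),0];T=np.c_[np.cross(y,[0,0,-1]),y,[0,0,-1]]
        print("turn",cv2.Rodrigues(R.T@T)[0].ravel().round(4))
E
python3 -c "from h import *;delta([.5673,.0857,.165],84.3)"
```

```text
clock: 0.98
position: [0.3623, 0.3217, 0.2531]
ee_rot: [[-0.995, 0.099, -0.0], [0.099, 0.995, -0.0], [0.0, -0.0, -1.0]]
contact_force: [0.2, 0.3, 0.0]
grip_width: 0.372
grasp_force: 0.0
t 0.98 p [0.3623 0.3217 0.2531] y 84.33 F [0.2 0.3 0. ] w 0.372 g 0.0 q [ 0.55  0.01  1.76  0.    1.37 -0.92]
shift [-0.2273 -0.2146  0.0881]
turn [-0.     -0.0001  0.0005]
```

```bash
python3 -m pendant '{"rows":[{"offset":[-0.0284,-0.0268,0],"angular":[0,0,0],"hand":0.032},{"offset":[-0.0284,-0.0268,0],"angular":[0,0,0],"hand":0.032},{"offset":[-0.0284,-0.0268,0],"angular":[0,0,0],"hand":0.032},{"offset":[-0.0284,-0.0268,0],"angular":[0,0,0],"hand":0.032},{"offset":[-0.0284,-0.0268,0],"angular":[0,0,0],"hand":0.032},{"offset":[-0.0284,-0.0268,0.015],"angular":[0,0,0],"hand":0.032},{"offset":[-0.0284,-0.0268,0.02],"angular":[0,0,0],"hand":0.032},{"offset":[-0.0284,-0.0268,0.02],"angular":[0,0,0],"hand":0.032},{"offset":[0,0,0.02],"angular":[0,0,0],"hand":0.032},{"offset":[0,0,0],"angular":[0,0,0],"hand":0.032}]}'; python3 - <<'E'
from h import *;from rig import manip
delta([.5673,.0857,.14],84.3)
i=manip.get_image("wrist");import pickle;pickle.dump(i,open("w1.pkl","wb"))
cv2.imwrite("pics/w1.png",cv2.cvtColor(i["pixels"],cv2.COLOR_RGB2BGR))
print(np.array(i["cam_to_world"]).round(3))
X=np.array([.995,-.0998,0]);c=np.array([.5673,.0857,.082])
print(proj(i,[c+[0,0,.05],c-.05*X,c+.05*X,[.4927,.0932,.064],[.4813,-.0213,.064]]))
E
```

```text
clock: 1.82
position: [0.5615, 0.0885, 0.1752]
ee_rot: [[-0.995, 0.103, -0.01], [0.103, 0.995, 0.0], [0.01, -0.001, -1.0]]
contact_force: [-1.5, 0.0, -1.8]
grip_width: 0.381
grasp_force: 0.0
t 1.82 p [0.5615 0.0885 0.1752] y 84.1 F [-1.5  0.  -1.8] w 0.381 g 0.0 q [ 0.    0.27  1.63  0.    1.25 -1.46]
shift [-0.0065 -0.0022  0.0351]
turn [-0.001  -0.0098 -0.0034]
[[ 0.103  0.961  0.256  0.496]
 [ 0.995 -0.1   -0.026  0.096]
 [ 0.     0.257 -0.966  0.297]
 [ 0.     0.     0.     1.   ]]
[[318.74152095 242.62801286]
 [319.34228168 150.64617121]
 [320.27997614 274.56404779]
 [319.47418452 115.29185646]
 [170.03122905 116.63642734]]
```

View pics/w1.png

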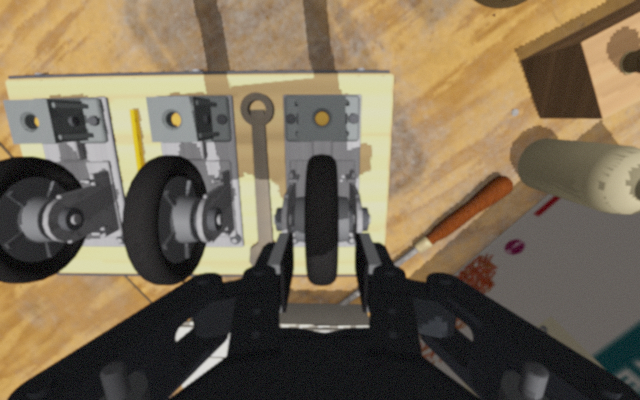

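The wrist view shows the left wheel at column 320, centred between the fingers (285 to 358). Its hole is at (322,118), within about 2 mm of the prediction. Descending.

```bash
python3 -m pendant '{"rows":[{"offset":[-0.0065,-0.0015,0.008],"angular":[0,-0.0098,-0.0034],"hand":0.030},{"offset":[0,0,0.015],"angular":[0,0,0],"hand":0.030},{"offset":[0,0,0.012],"angular":[0,0,0],"hand":0.030},{"offset":[0,0,0],"angular":[0,0,0],"hand":0.030},{"offset":[0,0,0],"angular":[0,0,0],"hand":0.030}]}'; python3 -c "from h import *;delta([.5673,.0857,.14],84.3)"
python3 -m pendant '{"rows":[{"offset":[0,0.002,0],"angular":[0,0,0],"hand":0.030},{"offset":[0,0.002,0],"angular":[0,0,0],"hand":0.030},{"offset":[0,0.001,0],"angular":[0,0,0],"hand":0.030},{"offset":[0,0,0],"angular":[0,0,0],"hand":0.030}]}'
```

```text
clock: 2.28
position: [0.5697, 0.0892, 0.1451]
ee_rot: [[-0.996, 0.094, 0.009], [0.094, 0.996, -0.001], [-0.009, -0.0, -1.0]]
contact_force: [0.5, -0.4, -0.5]
grip_width: 0.35
grasp_force: 0.0
t 2.28 p [0.5697 0.0892 0.1451] y 84.59 F [ 0.5 -0.4 -0.5] w 0.35 g 0.0 q [ 0.01  0.31  1.64 -0.    1.17 -1.47]
shift [ 0.0021 -0.0037  0.0051]
turn [-0.      0.0088  0.0051]
clock: 2.62
position: [0.5713, 0.0917, 0.1463]
ee_rot: [[-0.995, 0.095, 0.011], [0.095, 0.995, -0.005], [-0.011, -0.004, -1.0]]
contact_force: [-0.8, -6.7, 0.7]
grip_width: 0.351
grasp_force: 3.0
```

```bash
python3 -m pendant '{"rows":[{"offset":[0,0.001,0],"angular":[0,0.006,0],"hand":0.030},{"offset":[0,0,0],"angular":[0,0,0],"hand":0.030},{"offset":[0,0,0],"angular":[0,0,0],"hand":0.030}]}'; 
python3 -m pendant '{"rows":[{"offset":[0,-0.004,0],"angular":[0,0,0],"hand":0.030},{"offset":[0,-0.004,0],"angular":[0,0,0],"hand":0.030},{"offset":[0,0,0],"angular":[0,0,0],"hand":0.030},{"offset":[0,0,0],"angular":[0,0,0],"hand":0.030},{"offset":[0,0,0],"angular":[0,0,0],"hand":0.030}]}'
python3 -m pendant '{"rows":[{"offset":[0,-0.003,0],"angular":[0,0,0],"hand":0.030},{"offset":[0,0,0],"angular":[0,0,0],"hand":0.030},{"offset":[0,0,0],"angular":[0,0,0],"hand":0.030}]}'
```

```text
clock: 2.87
position: [0.5715, 0.0919, 0.1463]
ee_rot: [[-0.995, 0.095, 0.005], [0.095, 0.995, -0.006], [-0.005, -0.005, -1.0]]
contact_force: [-0.4, -7.8, 0.3]
grip_width: 0.349
grasp_force: 3.7
clock: 3.28
position: [0.5704, 0.0868, 0.1457]
ee_rot: [[-0.995, 0.096, 0.004], [0.096, 0.995, 0.0], [-0.004, 0.001, -1.0]]
contact_force: [-1.3, 1.2, -0.2]
grip_width: 0.35
grasp_force: 0.0
clock: 3.53
position: [0.5699, 0.0835, 0.1453]
ee_rot: [[-0.995, 0.096, 0.004], [0.096, 0.995, -0.0], [-0.004, 0.0, -1.0]]
contact_force: [-0.2, -1.0, -0.0]
grip_width: 0.349
grasp_force: 0.0
```

```bash
python3 -m pendant '{"rows":[{"offset":[0,-0.003,0],"angular":[0,0,0],"hand":0.030},{"offset":[0,0,0],"angular":[0,0,0],"hand":0.030},{"offset":[0,0,0],"angular":[0,0,0],"hand":0.030}]}'
python3 -m pendant '{"rows":[{"offset":[0,-0.002,0],"angular":[0,0,0],"hand":0.030},{"offset":[0,0,0],"angular":[0,0,0],"hand":0.030},{"offset":[0,0,0],"angular":[0,0,0],"hand":0.030}]}'
```

```text
clock: 3.78
position: [0.5697, 0.0808, 0.1454]
ee_rot: [[-0.995, 0.096, 0.004], [0.096, 0.995, 0.001], [-0.004, 0.001, -1.0]]
contact_force: [-0.7, 1.3, -0.3]
grip_width: 0.352
grasp_force: 1.2
clock: 4.03
position: [0.5696, 0.08, 0.1455]
ee_rot: [[-0.995, 0.096, 0.004], [0.096, 0.995, 0.003], [-0.004, 0.003, -1.0]]
contact_force: [1.1, 6.2, 0.1]
grip_width: 0.347
grasp_force: 3.1
```

The left wheel is sound: it is stiff on both sides, with about 11 mm between the contacts and the force rising sharply. Moving to the middle wheel.

```bash
python3 -m pendant '{"rows":[{"offset":[0,0.006,-0.005],"angular":[0,0,0],"hand":0.030},{"offset":[0,0,-0.025],"angular":[0,0,0],"hand":0.030},{"offset":[0,-0.038,-0.003],"angular":[0,0,0],"hand":0.030},{"offset":[0,-0.038,0],"angular":[0,0,0],"hand":0.030},{"offset":[0,-0.038,0],"angular":[0,0,0],"hand":0.030},{"offset":[0,0,0],"angular":[0,0,0],"hand":0.030},{"offset":[0,0,0.008],"angular":[0,0,0],"hand":0.030},{"offset":[0,0,0.015],"angular":[0,0,0],"hand":0.030},{"offset":[0,0,0.014],"angular":[0,0,0],"hand":0.030},{"offset":[0,0,0],"angular":[0,0,0],"hand":0.030}]}'
python3 -c "from h import *;delta([.558,-.0284,.142],84.3)"
python3 -m pendant '{"rows":[{"offset":[0,0.002,0],"angular":[0,0,0],"hand":0.030},{"offset":[0,0.003,0],"angular":[0,0,0],"hand":0.030},{"offset":[0,0.001,0],"angular":[0,0,0],"hand":0.030},{"offset":[0,0,0],"angular":[0,0,0],"hand":0.030},{"offset":[0,0,0],"angular":[0,0,0],"hand":0.030}]}'
```

```text
clock: 4.87
position: [0.5565, -0.0277, 0.1378]
ee_rot: [[-0.996, 0.095, -0.003], [0.095, 0.996, 0.001], [0.003, 0.001, -1.0]]
contact_force: [-0.2, 0.4, -0.6]
grip_width: 0.348
grasp_force: 0.0
t 4.87 p [ 0.5565 -0.0277  0.1378] y 84.57 F [-0.2  0.4 -0.6] w 0.348 g 0.0 q [-0.21  0.29  1.69  0.    1.16 -1.68]
shift [-0.0016 -0.0006 -0.0042]
turn [ 0.0006 -0.0033  0.0048]
clock: 5.28
position: [0.5597, -0.0238, 0.1416]
ee_rot: [[-0.995, 0.095, 0.004], [0.095, 0.995, -0.003], [-0.004, -0.003, -1.0]]
contact_force: [-1.0, -4.5, -3.5]
grip_width: 0.349
grasp_force: 2.5
```

Contact comes early with the force building. Next a little further, then the other side.

```bash
python3 -m pendant '{"rows":[{"offset":[0,0.002,0],"angular":[0,0,0],"hand":0.030},{"offset":[0,0,0],"angular":[0,0,0],"hand":0.030},{"offset":[0,0,0],"angular":[0,0,0],"hand":0.030}]}'
python3 -m pendant '{"rows":[{"offset":[0,-0.006,0],"angular":[0,0,0],"hand":0.030},{"offset":[0,-0.006,0],"angular":[0,0,0],"hand":0.030},{"offset":[0,-0.002,0],"angular":[0,0,0],"hand":0.030},{"offset":[0,0,0],"angular":[0,0,0],"hand":0.030},{"offset":[0,0,0],"angular":[0,0,0],"hand":0.030}]}'
python3 -m pendant '{"rows":[{"offset":[0,-0.003,0],"angular":[0,0,0],"hand":0.030},{"offset":[0,0,0],"angular":[0,0,0],"hand":0.030},{"offset":[0,0,0],"angular":[0,0,0],"hand":0.030}]}'
```

```text
clock: 5.53
position: [0.5598, -0.0232, 0.1416]
ee_rot: [[-0.995, 0.095, 0.004], [0.095, 0.995, -0.005], [-0.004, -0.005, -1.0]]
contact_force: [-0.9, -8.0, -3.8]
grip_width: 0.352
grasp_force: 4.3
clock: 5.95
position: [0.5594, -0.0337, 0.1423]
ee_rot: [[-0.995, 0.096, 0.006], [0.096, 0.995, 0.002], [-0.006, 0.003, -1.0]]
contact_force: [1.2, 4.8, 1.6]
grip_width: 0.354
grasp_force: 2.5
clock: 6.2
position: [0.5593, -0.0347, 0.1424]
ee_rot: [[-0.995, 0.096, 0.006], [0.096, 0.995, 0.006], [-0.006, 0.006, -1.0]]
contact_force: [0.8, 10.8, 3.7]
grip_width: 0.347
grasp_force: 5.4
```

The middle wheel is sound too. Now the right one.

```bash
python3 -m pendant '{"rows":[{"offset":[0,0.008,-0.003],"angular":[0,0,0],"hand":0.030},{"offset":[0,0,-0.03],"angular":[0,0,0],"hand":0.030},{"offset":[0,-0.038,0],"angular":[0,0,0],"hand":0.030},{"offset":[0,-0.038,0],"angular":[0,0,0],"hand":0.030},{"offset":[0,-0.039,0],"angular":[0,0,0],"hand":0.030},{"offset":[0,0,0],"angular":[0,0,0],"hand":0.030},{"offset":[0,0,0],"angular":[0,0,0],"hand":0.030},{"offset":[0,0,0.008],"angular":[0,0,0],"hand":0.030},{"offset":[0,0,0.015],"angular":[0,0,0],"hand":0.030},{"offset":[0,0,0.01],"angular":[0,0,0],"hand":0.030}]}'
python3 -c "from h import *;delta([.5475,-.143,.142],84.3)"
python3 -m pendant '{"rows":[{"offset":[0,0.002,0],"angular":[0,0,0],"hand":0.030},{"offset":[0,0.003,0],"angular":[0,0,0],"hand":0.030},{"offset":[0,0.002,0],"angular":[0,0,0],"hand":0.030},{"offset":[0,0,0],"angular":[0,0,0],"hand":0.030},{"offset":[0,0,0],"angular":[0,0,0],"hand":0.030}]}'
```

```text
clock: 7.03
position: [0.5476, -0.143, 0.1399]
ee_rot: [[-0.996, 0.094, 0.002], [0.094, 0.996, 0.0], [-0.002, 0.0, -1.0]]
contact_force: [-0.5, 1.1, -0.2]
grip_width: 0.351
grasp_force: 0.0
t 7.03 p [ 0.5476 -0.143   0.1399] y 84.62 F [-0.5  1.1 -0.2] w 0.351 g 0.0 q [-0.41  0.3   1.67  0.    1.16 -1.89]
shift [ 0.0001 -0.     -0.0021]
turn [0.0004 0.0025 0.0055]
clock: 7.45
position: [0.5494, -0.1372, 0.1422]
ee_rot: [[-0.995, 0.095, 0.005], [0.095, 0.995, -0.001], [-0.005, -0.0, -1.0]]
contact_force: [-0.4, 0.4, 0.5]
grip_width: 0.348
grasp_force: 0.0
```

```bash
for i in 1 2; do :; done; python3 -m pendant '{"rows":[{"offset":[0,0.002,0],"angular":[0,0,0],"hand":0.030},{"offset":[0,0.001,0],"angular":[0,0,0],"hand":0.030},{"offset":[0,0,0],"angular":[0,0,0],"hand":0.030},{"offset":[0,0,0],"angular":[0,0,0],"hand":0.030}]}'
python3 -m pendant '{"rows":[{"offset":[0,0.002,0],"angular":[0,0,0],"hand":0.030},{"offset":[0,0,0],"angular":[0,0,0],"hand":0.030},{"offset":[0,0,0],"angular":[0,0,0],"hand":0.030}]}'
python3 -m pendant '{"rows":[{"offset":[0,0.002,0],"angular":[0,0,0],"hand":0.030},{"offset":[0,0,0],"angular":[0,0,0],"hand":0.030},{"offset":[0,0,0],"angular":[0,0,0],"hand":0.030}]}'
```

```text
clock: 7.78
position: [0.5494, -0.1349, 0.1419]
ee_rot: [[-0.995, 0.096, 0.005], [0.096, 0.995, -0.001], [-0.005, -0.001, -1.0]]
contact_force: [0.3, -1.1, 1.3]
grip_width: 0.349
grasp_force: 0.6
clock: 8.03
position: [0.5495, -0.1333, 0.1418]
ee_rot: [[-0.995, 0.096, 0.005], [0.096, 0.995, -0.002], [-0.005, -0.001, -1.0]]
contact_force: [-0.3, -3.4, 2.0]
grip_width: 0.35
grasp_force: 1.8
clock: 8.28
position: [0.5496, -0.1327, 0.1418]
ee_rot: [[-0.995, 0.096, 0.004], [0.096, 0.995, -0.005], [-0.005, -0.004, -1.0]]
contact_force: [-0.5, -8.6, 0.3]
grip_width: 0.35
grasp_force: 3.8
```

```bash
python3 -m pendant '{"rows":[{"offset":[0,-0.004,0],"angular":[0,0,0],"hand":0.030},{"offset":[0,-0.004,0],"angular":[0,0,0],"hand":0.030},{"offset":[0,-0.004,0],"angular":[0,0,0],"hand":0.030},{"offset":[0,-0.004,0],"angular":[0,0,0],"hand":0.030},{"offset":[0,-0.002,0],"angular":[0,0,0],"hand":0.030},{"offset":[0,0,0],"angular":[0,0,0],"hand":0.030},{"offset":[0,0,0],"angular":[0,0,0],"hand":0.030}]}'
python3 -m pendant '{"rows":[{"offset":[0,-0.003,0],"angular":[0,0,0],"hand":0.030},{"offset":[0,0,0],"angular":[0,0,0],"hand":0.030},{"offset":[0,0,0],"angular":[0,0,0],"hand":0.030}]}'
python3 -m pendant '{"rows":[{"offset":[0,-0.003,0],"angular":[0,0,0],"hand":0.030},{"offset":[0,0,0],"angular":[0,0,0],"hand":0.030},{"offset":[0,0,0],"angular":[0,0,0],"hand":0.030}]}'
```

```text
clock: 8.87
position: [0.5475, -0.1486, 0.1412]
ee_rot: [[-0.995, 0.096, 0.003], [0.096, 0.995, -0.0], [-0.004, 0.0, -1.0]]
contact_force: [0.3, 1.6, 0.5]
grip_width: 0.352
grasp_force: 0.1
clock: 9.12
position: [0.5474, -0.1516, 0.1414]
ee_rot: [[-0.995, 0.096, 0.004], [0.096, 0.995, -0.001], [-0.004, -0.0, -1.0]]
contact_force: [-0.2, 1.0, 0.8]
grip_width: 0.353
grasp_force: 0.4
clock: 9.37
position: [0.5472, -0.1535, 0.1415]
ee_rot: [[-0.995, 0.096, 0.004], [0.096, 0.995, 0.002], [-0.004, 0.002, -1.0]]
contact_force: [1.1, 5.2, 2.0]
grip_width: 0.351
grasp_force: 2.7
```

The right wheel swings freely over about 20 mm between hard stops, so it's the worn one. I'll rock it over twice more each way.

```bash
python3 -m pendant '{"rows":[{"offset":[0,0.005,0],"angular":[0,0,0],"hand":0.030},{"offset":[0,0.005,0],"angular":[0,0,0],"hand":0.030},{"offset":[0,0.005,0],"angular":[0,0,0],"hand":0.030},{"offset":[0,0.005,0],"angular":[0,0,0],"hand":0.030},{"offset":[0,0.0035,0],"angular":[0,0,0],"hand":0.030},{"offset":[0,0,0],"angular":[0,0,0],"hand":0.030},{"offset":[0,0,0],"angular":[0,0,0],"hand":0.030}]}'
python3 -m pendant '{"rows":[{"offset":[0,-0.005,0],"angular":[0,0,0],"hand":0.030},{"offset":[0,-0.005,0],"angular":[0,0,0],"hand":0.030},{"offset":[0,-0.005,0],"angular":[0,0,0],"hand":0.030},{"offset":[0,-0.005,0],"angular":[0,0,0],"hand":0.030},{"offset":[0,-0.0035,0],"angular":[0,0,0],"hand":0.030},{"offset":[0,0,0],"angular":[0,0,0],"hand":0.030},{"offset":[0,0,0],"angular":[0,0,0],"hand":0.030}]}'
python3 -m pendant '{"rows":[{"offset":[0,0.005,0],"angular":[0,0,0],"hand":0.030},{"offset":[0,0.005,0],"angular":[0,0,0],"hand":0.030},{"offset":[0,0.005,0],"angular":[0,0,0],"hand":0.030},{"offset":[0,0.005,0],"angular":[0,0,0],"hand":0.030},{"offset":[0,0.0035,0],"angular":[0,0,0],"hand":0.030},{"offset":[0,0,0],"angular":[0,0,0],"hand":0.030},{"offset":[0,0,0],"angular":[0,0,0],"hand":0.030}]}'
python3 -m pendant '{"rows":[{"offset":[0,-0.005,0],"angular":[0,0,0],"hand":0.030},{"offset":[0,-0.005,0],"angular":[0,0,0],"hand":0.030},{"offset":[0,-0.005,0],"angular":[0,0,0],"hand":0.030},{"offset":[0,-0.005,0],"angular":[0,0,0],"hand":0.030},{"offset":[0,-0.0035,0],"angular":[0,0,0],"hand":0.030},{"offset":[0,0,0],"angular":[0,0,0],"hand":0.030},{"offset":[0,0,0],"angular":[0,0,0],"hand":0.030}]}'
```

```text
clock: 9.95
position: [0.5496, -0.1328, 0.1419]
ee_rot: [[-0.995, 0.095, 0.005], [0.095, 0.995, -0.005], [-0.005, -0.004, -1.0]]
contact_force: [-0.3, -6.4, 1.1]
grip_width: 0.352
grasp_force: 3.1
clock: 10.53
position: [0.5471, -0.1535, 0.1414]
ee_rot: [[-0.995, 0.096, 0.004], [0.096, 0.995, 0.002], [-0.004, 0.003, -1.0]]
contact_force: [1.2, 5.2, 2.7]
grip_width: 0.352
grasp_force: 2.5
clock: 11.12
position: [0.5496, -0.1328, 0.1419]
ee_rot: [[-0.995, 0.095, 0.005], [0.095, 0.995, -0.005], [-0.005, -0.004, -1.0]]
contact_force: [-0.8, -6.1, 0.7]
grip_width: 0.348
grasp_force: 3.1
clock: 11.7
position: [0.5471, -0.1535, 0.1414]
ee_rot: [[-0.995, 0.096, 0.004], [0.096, 0.995, 0.002], [-0.004, 0.003, -1.0]]
contact_force: [-0.3, 5.3, 3.2]
grip_width: 0.35
grasp_force: 2.5
```

```bash
python3 -m pendant '{"rows":[{"offset":[0,0.009,0],"angular":[0,0,0],"hand":0.030},{"offset":[0,0,-0.02],"angular":[0,0,0],"hand":0.030},{"offset":[0.02,0,-0.03],"angular":[0,0,0],"hand":0.03},{"offset":[0.02,0,-0.03],"angular":[0,0,0],"hand":0.03},{"offset":[0.01,0,-0.02],"angular":[0,0,0],"hand":0.05},{"offset":[0,0,0],"angular":[0,0,0],"hand":0.05},{"offset":[0,0,0],"angular":[0,0,0],"hand":0.05},{"offset":[0,0,0],"angular":[0,0,0],"hand":0.05}]}'
python3 - <<'E'
from h import *;from rig import manip;import pickle
delta([.474,.323,.24],22)
i=manip.get_image("wrist");pickle.dump(i,open("w2.pkl","wb"))
cv2.imwrite("pics/w2.png",cv2.cvtColor(i["pixels"],cv2.COLOR_RGB2BGR))
print(proj(i,[[.4699,-.1349,.055],[.4813,-.0213,.055]]).round(1))
t=pickle.load(open("im0.pkl","rb"))["top"]
print("glue",atz(t,(250,168),.15),atz(t,(250,168),.12))
E
```

```text
clock: 12.37
position: [0.4975, -0.1406, 0.2403]
ee_rot: [[-0.995, 0.096, 0.003], [0.096, 0.995, -0.001], [-0.003, -0.0, -1.0]]
contact_force: [-0.6, 0.0, -0.7]
grip_width: 0.586
grasp_force: 0.0
t 12.37 p [ 0.4975 -0.1406  0.2403] y 84.51 F [-0.6  0.  -0.7] w 0.586 g 0.0 q [-0.44  0.09  1.7   0.    1.35 -1.92]
shift [0.0677 0.4593 0.    ]
turn [0.0013 0.0027 1.091 ]
[[325.8 154.5]
 [435.3 155.1]]
glue [0.53804584 0.29641075 0.15      ] [0.54501737 0.30126672 0.12      ]
```

View pics/w2.png

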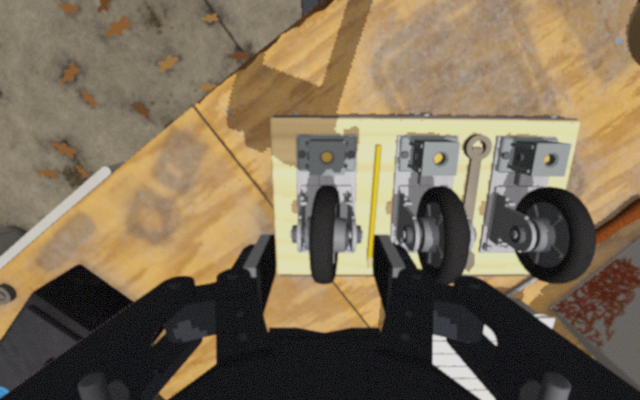

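The right hole's catch is at (326,157), predicted (325.8,154.5), about 2 mm off in x. The middle one is at (438,157). At the block I'll use a 74° closing line, because the wrist camera would come too near the file at 22°.

```bash
python3 -m pendant '{"rows":[{"offset":[0.0056,0.0383,0],"angular":[0,0,0],"hand":0.05},{"offset":[0.0056,0.0383,0],"angular":[0,0,0],"hand":0.05},{"offset":[0.0056,0.0383,0],"angular":[0,0,0],"hand":0.05},{"offset":[0.0056,0.0383,0],"angular":[0,0,0],"hand":0.05},{"offset":[0.0056,0.0383,0],"angular":[0,0,0],"hand":0.05},{"offset":[0.0056,0.0383,0],"angular":[0,0,0],"hand":0.05},{"offset":[0.0056,0.0383,0],"angular":[0,0,0],"hand":0.05},{"offset":[0.0056,0.0383,0],"angular":[0,0,0],"hand":0.05},{"offset":[0.0056,0.0383,0],"angular":[0,0,0],"hand":0.05},{"offset":[0.0056,0.0383,0],"angular":[0,0,0],"hand":0.05}]}' >/dev/null
python3 -m pendant '{"rows":[{"offset":[0.0056,0.0383,0],"angular":[0,0,0],"hand":0.05},{"offset":[0.0056,0.0383,0],"angular":[0,0,0],"hand":0.05},{"offset":[0,0,0],"angular":[0,0,0.0915],"hand":0.05},{"offset":[0,0,0],"angular":[0,0,0.0915],"hand":0.05},{"offset":[0,0,0],"angular":[0,0,0],"hand":0.05},{"offset":[0,0,0],"angular":[0,0,0],"hand":0.05},{"offset":[0,0,0],"angular":[0,0,0],"hand":0.05}]}' >/dev/null
python3 - <<'E'
from h import *;from rig import manip;import pickle
delta([.474,.323,.115],74)
i=manip.get_image("wrist");pickle.dump(i,open("w3.pkl","wb"))
cv2.imwrite("pics/w3.png",cv2.cvtColor(i["pixels"],cv2.COLOR_RGB2BGR))
print(proj(i,[[.474,.323,.145],[.474,.323,.156],[.474,.323,.07]]).round(1))
# brass centroid in w2 near right hole
for n,c in(("w2.pkl",(326,157)),("w2.pkl",(438,157)),("w1.pkl",(322,118))):
    w=pickle.load(open(n,"rb"));p=w["pixels"].astype(int);x,y=c
    r=p[y-9:y+10,x-9:x+10];m=(r[...,0]-r[...,2]>60)
    v,u=np.nonzero(m);px=(u.mean()+x-9,v.mean()+y-9);print(n,px,m.sum(),atz(w,px,.055))
E
```

```text
t 13.83 p [0.4747 0.3228 0.2396] y 74.11 F [-0.1 -0.1 -0.3] w 0.582 g 0.0 q [ 0.45  0.22  1.56 -0.    1.37 -0.85]
shift [0.001  0.0002 0.1246]
turn [-0.0009  0.0022  0.0018]
[[322.7 206. ]
 [322.7 210.5]
 [323.  184. ]]
w2.pkl (np.float64(326.4102564102564), np.float64(156.7948717948718)) 78 [ 0.47231083 -0.13448191  0.055     ]
w2.pkl (np.float64(437.9855072463768), np.float64(157.768115942029)) 69 [ 0.4843833 -0.018456   0.055    ]
w1.pkl (np.float64(321.62068965517244), np.float64(118.01379310344828)) 145 [0.49484011 0.0945539  0.055     ]
```

View pics/w3.png

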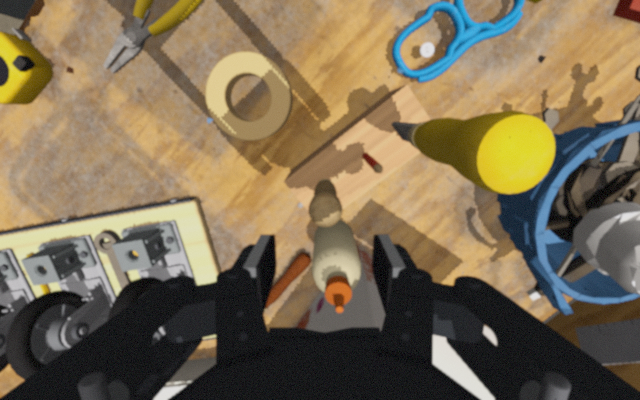

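The knob is at about (326,208), against a predicted (322.7,206), so the spike is about 2 mm further to tool +y. The fingers clear the pencil, the glue and the file. Descending and gripping.

```bash
python3 -m pendant '{"rows":[{"offset":[0.001,0.002,0.02],"angular":[0,0,0],"hand":0.05},{"offset":[0,0,0.03],"angular":[0,0,0],"hand":0.05},{"offset":[0,0,0.03],"angular":[0,0,0],"hand":0.05},{"offset":[0,0,0.025],"angular":[0,0,0],"hand":0.05},{"offset":[0,0,0.012],"angular":[0,0,0],"hand":0.05},{"offset":[0,0,0.004],"angular":[0,0,0],"hand":0.05},{"offset":[0,0,0],"angular":[0,0,0],"hand":0.05},{"offset":[0,0,0],"angular":[0,0,0],"hand":0.05}]}'
python3 -m pendant '{"rows":[{"offset":[0,0,0],"angular":[0,0,0],"hand":0.03},{"offset":[0,0,0],"angular":[0,0,0],"hand":0.03},{"offset":[0,0,0],"angular":[0,0,0],"hand":0.02},{"offset":[0,0,0],"angular":[0,0,0],"hand":0.015},{"offset":[0,0,0],"angular":[0,0,0],"hand":0.015},{"offset":[0,0,0],"angular":[0,0,0],"hand":0.015},{"offset":[0,0,0],"angular":[0,0,0],"hand":0.015}]}' 60
```

```text
clock: 14.55
position: [0.4761, 0.3257, 0.1213]
ee_rot: [[-0.961, 0.275, 0.006], [0.275, 0.961, 0.001], [-0.006, 0.002, -1.0]]
contact_force: [0.4, -0.1, 0.7]
grip_width: 0.589
grasp_force: 0.0
clock: 15.13
position: [0.476, 0.3255, 0.1218]
ee_rot: [[-0.961, 0.275, 0.007], [0.275, 0.961, 0.0], [-0.006, 0.002, -1.0]]
contact_force: [-0.4, -1.6, 6.1]
grip_width: 0.267
grasp_force: 58.0
```

```bash
python3 -m pendant '{"rows":[{"offset":[0,0,-0.015],"angular":[0,0,0],"hand":0.015},{"offset":[0,0,-0.025],"angular":[0,0,0],"hand":0.015},{"offset":[0,0,-0.03],"angular":[0,0,0],"hand":0.015},{"offset":[0,0,-0.035],"angular":[0,0,0],"hand":0.015},{"offset":[0,0,-0.035],"angular":[0,0,0],"hand":0.015},{"offset":[0,0,-0.025],"angular":[0,0,0],"hand":0.015},{"offset":[0,0,0],"angular":[0,0,0],"hand":0.015},{"offset":[0,0,0],"angular":[0,0,0],"hand":0.015}]}' 60
python3 -c "from h import *;delta([.4715,-.1345,.22],74)"
```

```text
clock: 15.8
position: [0.4752, 0.3261, 0.2873]
ee_rot: [[-0.961, 0.275, 0.008], [0.275, 0.961, 0.002], [-0.007, 0.004, -1.0]]
contact_force: [-0.7, -0.5, -1.3]
grip_width: 0.27
grasp_force: 60.9
t 15.80 p [0.4752 0.3261 0.2873] y 74.04 F [-0.7 -0.5 -1.3] w 0.27 g 60.9 q [ 0.45  0.18  1.5  -0.    1.45 -0.84]
shift [-0.1226 -0.4441  0.0663]
turn [0.0042 0.0073 0.0007]
```

```bash
python3 -m pendant '{"rows":[{"offset":[-0.0102,-0.037,0],"angular":[0.004,0.007,0],"hand":0.015},{"offset":[-0.0102,-0.037,0],"angular":[0,0,0],"hand":0.015},{"offset":[-0.0102,-0.037,0],"angular":[0,0,0],"hand":0.015},{"offset":[-0.0102,-0.037,0],"angular":[0,0,0],"hand":0.015},{"offset":[-0.0102,-0.037,0],"angular":[0,0,0],"hand":0.015},{"offset":[-0.0102,-0.037,0],"angular":[0,0,0],"hand":0.015},{"offset":[-0.0102,-0.037,0],"angular":[0,0,0],"hand":0.015},{"offset":[-0.0102,-0.037,0],"angular":[0,0,0],"hand":0.015},{"offset":[-0.0102,-0.037,0],"angular":[0,0,0],"hand":0.015},{"offset":[-0.0102,-0.037,0],"angular":[0,0,0],"hand":0.015}]}' >/dev/null
python3 -m pendant '{"rows":[{"offset":[-0.0102,-0.037,0],"angular":[0,0,0],"hand":0.015},{"offset":[-0.0102,-0.037,0],"angular":[0,0,0],"hand":0.015},{"offset":[0,0,0.03],"angular":[0,0,0],"hand":0.015},{"offset":[0,0,0.03],"angular":[0,0,0],"hand":0.015},{"offset":[0,0,0.015],"angular":[0,0,0],"hand":0.015},{"offset":[0,0,0],"angular":[0,0,0],"hand":0.015},{"offset":[0,0,0],"angular":[0,0,0],"hand":0.015},{"offset":[0,0,0],"angular":[0,0,0],"hand":0.015}]}' >/dev/null
python3 - <<'E'
from h import *;from rig import manip;import pickle
delta([.4715,-.1345,.2],74)
o=np.zeros((560,800,3),np.uint8)
for k,(n,(x,y,w,h)) in enumerate({"wrist":(270,80,100,140),"scene":(375,220,100,140)}.items()):
    i=manip.get_image(n);pickle.dump(i,open(f"x_{n}.pkl","wb"))
    o[:,k*400:k*400+400]=cv2.resize(cv2.cvtColor(i["pixels"],cv2.COLOR_RGB2BGR)[y:y+h,x:x+w],(400,560),interpolation=cv2.INTER_CUBIC)
    s=manip.read_state();R=np.array(s["ee_rot"]);p=np.array(s["position"])
    print(n,"tip,hole",((proj(i,[p+R[:,2]*.122,[.4715,-.1345,.064],[.4715,-.1345,.055]])-[x,y])*4+[k*400,0]).round(0))
cv2.imwrite("pics/x.png",o)
E
```

```text
t 17.30 p [ 0.4696 -0.1352  0.211 ] y 74.04 F [-0.2  0.   0.2] w 0.27 g 60.9 q [-0.46  0.06  1.79 -0.    1.29 -1.75]
shift [-0.0017  0.0012  0.011 ]
turn [-0.0033 -0.0033  0.0008]
wrist tip,hole [[210. 475.]
 [218. 450.]
 [218. 441.]]
scene tip,hole [[545. 262.]
 [538. 303.]
 [535. 318.]]
```

View pics/x.png

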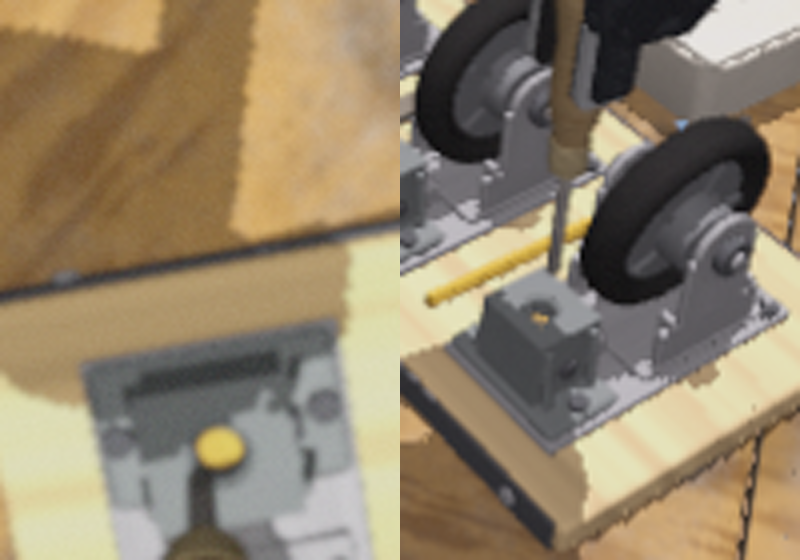

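Left panel (wrist): the brass catch is at (220,448) and the shank tip is just below it, at about (212,465). Right panel (scene): the tip is at about (553,272) and the hole mouth at about (541,310). I'll triangulate both and compare.

```bash
python3 - <<'E'
from h import *;import pickle
from rig import manip
w=pickle.load(open("x_wrist.pkl","rb"));s=pickle.load(open("x_scene.pkl","rb"))
W=lambda x,y:(270+x/4,80+y/4)
S=lambda x,y:(375+(x-400)/4,220+y/4)
print("tip",tri(w,W(212,465),s,S(553,272)))
print("mouth",tri(w,W(220,457),s,S(541,309)))
print("catch wrist@.054",atz(w,W(220,448),.054))
print("tip scene@z",[atz(s,S(553,272),z).round(4) for z in(.082,.086,.09)],"wrist",[atz(w,W(212,465),z).round(4) for z in(.082,.086,.09)])
print("mouth scene@.064",atz(s,S(541,309),.064))
st=manip.read_state();R=np.array(st["ee_rot"]);p=np.array(st["position"])
print("FK tip",p+R[:,2]*.122,R[:,2])
print("axis scene px",((proj(s,[p+R[:,2]*d for d in(.052,.122)])-[375,220])*4+[400,0]).round(), "wrist",((proj(w,[p+R[:,2]*d for d in(.052,.09,.122)])-[270,80])*4).round())
E
```

```text
tip (array([ 0.471369  , -0.13684002,  0.08402949]), np.float64(0.004914995256337138))
mouth (array([ 0.4743659 , -0.13473273,  0.05888019]), np.float64(0.0003394702855868757))
catch wrist@.054 [ 0.47355587 -0.13456374  0.054     ]
tip scene@z [array([ 0.4754, -0.1368,  0.082 ]), array([ 0.472 , -0.1392,  0.086 ]), array([ 0.4687, -0.1416,  0.09  ])] wrist [array([ 0.4699, -0.1354,  0.082 ]), array([ 0.4689, -0.1351,  0.086 ]), array([ 0.4679, -0.1348,  0.09  ])]
mouth scene@.064 [ 0.47015503 -0.13755856  0.064     ]
FK tip [ 0.47029312 -0.1358891   0.09033254] [-0.00147096 -0.00355776 -0.99999259]
axis scene px [[565. 133.]
 [545. 262.]] wrist [[209. 599.]
 [210. 524.]
 [210. 477.]]
```

```bash
python3 -m pendant '{"rows":[{"offset":[-0.002,0.0022,0],"angular":[-0.003,-0.002,0],"hand":0.015},{"offset":[0,0,0.006],"angular":[0,0,0],"hand":0.015},{"offset":[0,0,0.006],"angular":[0,0,0],"hand":0.015},{"offset":[0,0,0.006],"angular":[0,0,0],"hand":0.015},{"offset":[0,0,0.005],"angular":[0,0,0],"hand":0.015},{"offset":[0,0,0.003],"angular":[0,0,0],"hand":0.015},{"offset":[0,0,0.003],"angular":[0,0,0],"hand":0.015},{"offset":[0,0,0],"angular":[0,0,0],"hand":0.015},{"offset":[0,0,0],"angular":[0,0,0],"hand":0.015}]}'
python3 -m pendant '{"rows":[{"offset":[0,0,0.003],"angular":[0,0,0],"hand":0.015},{"offset":[0,0,0.003],"angular":[0,0,0],"hand":0.015},{"offset":[0,0,0],"angular":[0,0,0],"hand":0.015},{"offset":[0,0,0],"angular":[0,0,0],"hand":0.015}]}'
```

```text
clock: 18.15
position: [0.4719, -0.1337, 0.1817]
ee_rot: [[-0.961, 0.275, -0.002], [0.275, 0.961, 0.0], [0.002, -0.0, -1.0]]
contact_force: [0.2, -1.5, -0.9]
grip_width: 0.27
grasp_force: 60.9
clock: 18.48
position: [0.472, -0.1337, 0.1759]
ee_rot: [[-0.961, 0.275, -0.001], [0.275, 0.961, 0.0], [0.001, -0.0, -1.0]]
contact_force: [0.3, -0.5, -0.9]
grip_width: 0.274
grasp_force: 60.9
```

The tip is inside the mouth with no contact. Pushing on.

```bash
python3 -m pendant '{"rows":[{"offset":[0,0,0.003],"angular":[0,0,0],"hand":0.015},{"offset":[0,0,0.003],"angular":[0,0,0],"hand":0.015},{"offset":[0,0,0],"angular":[0,0,0],"hand":0.015},{"offset":[0,0,0],"angular":[0,0,0],"hand":0.015}]}'
python3 -m pendant '{"rows":[{"offset":[0,0,0.004],"angular":[0,0,0],"hand":0.015},{"offset":[0,0,0.004],"angular":[0,0,0],"hand":0.015},{"offset":[0,0,0.003],"angular":[0,0,0],"hand":0.015},{"offset":[0,0,0],"angular":[0,0,0],"hand":0.015},{"offset":[0,0,0],"angular":[0,0,0],"hand":0.015}]}'
python3 -m pendant '{"rows":[{"offset":[0,0,0.003],"angular":[0,0,0],"hand":0.015},{"offset":[0,0,0.002],"angular":[0,0,0],"hand":0.015},{"offset":[0,0,0],"angular":[0,0,0],"hand":0.015},{"offset":[0,0,0],"angular":[0,0,0],"hand":0.015}]}'
```

```text
clock: 18.82
position: [0.472, -0.1337, 0.1698]
ee_rot: [[-0.961, 0.275, -0.001], [0.275, 0.961, -0.0], [0.001, -0.0, -1.0]]
contact_force: [0.3, 0.1, 1.6]
grip_width: 0.268
grasp_force: 61.0
clock: 19.23
position: [0.4714, -0.1335, 0.1581]
ee_rot: [[-0.961, 0.275, -0.003], [0.275, 0.961, 0.001], [0.003, -0.0, -1.0]]
contact_force: [0.0, 0.1, -0.6]
grip_width: 0.273
grasp_force: 61.0
clock: 19.57
position: [0.4716, -0.1336, 0.1535]
ee_rot: [[-0.961, 0.275, -0.002], [0.275, 0.961, 0.0], [0.002, -0.0, -1.0]]
contact_force: [-0.7, 1.0, 0.5]
grip_width: 0.27
grasp_force: 60.9
```

Force stays low. I'll check with a picture before going further.

```bash
python3 - <<'E'
from h import *;from rig import manip;import pickle
o=np.zeros((560,800,3),np.uint8)
for k,(n,(x,y,w,h)) in enumerate({"wrist":(270,80,100,140),"scene":(375,220,100,140)}.items()):
    i=manip.get_image(n)
    o[:,k*400:k*400+400]=cv2.resize(cv2.cvtColor(i["pixels"],cv2.COLOR_RGB2BGR)[y:y+h,x:x+w],(400,560),interpolation=cv2.INTER_CUBIC)
cv2.imwrite("pics/y.png",o)
E
```

```text
(no output)
```

View pics/y.png

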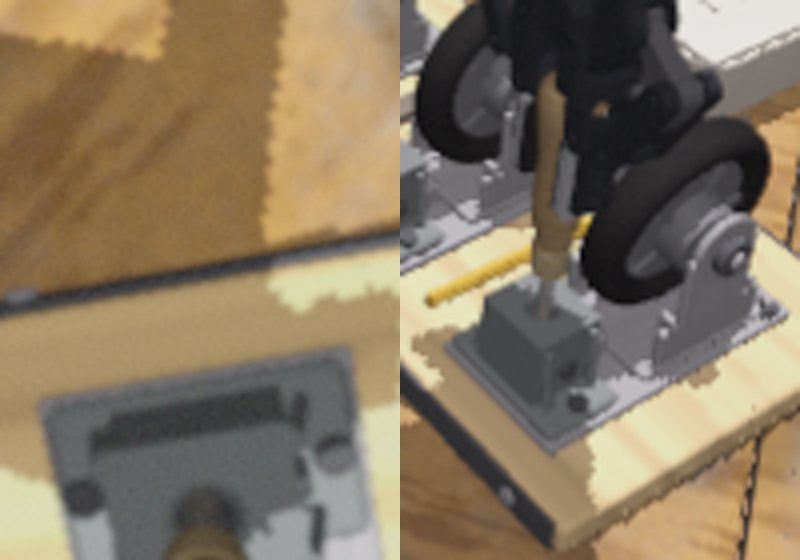

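The spike is in the hole, upright, with roughly 35 mm of shank showing in the scene view. I'll push on gently until I feel the hard stop.

```bash
python3 -m pendant '{"rows":[{"offset":[0,0,0.002],"angular":[0,0,0],"hand":0.015},{"offset":[0,0,0],"angular":[0,0,0],"hand":0.015},{"offset":[0,0,0],"angular":[0,0,0],"hand":0.015}]}'
python3 -m pendant '{"rows":[{"offset":[0,0,0.002],"angular":[0,0,0],"hand":0.015},{"offset":[0,0,0],"angular":[0,0,0],"hand":0.015},{"offset":[0,0,0],"angular":[0,0,0],"hand":0.015}]}'
```

```text
clock: 19.92
position: [0.4724, -0.1339, 0.1526]
ee_rot: [[-0.961, 0.275, -0.0], [0.275, 0.961, -0.0], [0.0, -0.0, -1.0]]
contact_force: [0.4, 0.4, 4.6]
grip_width: 0.265
grasp_force: 60.8
clock: 20.17
position: [0.4737, -0.1344, 0.1523]
ee_rot: [[-0.961, 0.275, 0.003], [0.275, 0.961, -0.002], [-0.003, -0.001, -1.0]]
contact_force: [-0.8, 1.8, 12.0]
grip_width: 0.276
grasp_force: 60.7
```

```bash
python3 -m pendant '{"rows":[{"offset":[0,0,0.002],"angular":[0,0,0],"hand":0.015},{"offset":[0,0,0.001],"angular":[0,0,0],"hand":0.015},{"offset":[0,0,0],"angular":[0,0,0],"hand":0.015},{"offset":[0,0,0],"angular":[0,0,0],"hand":0.015}]}'
python3 -m pendant '{"rows":[{"offset":[0,0,-0.004],"angular":[0,0,0],"hand":0.015},{"offset":[0,0,0],"angular":[0,0,0],"hand":0.015},{"offset":[0,0,0],"angular":[0,0,0],"hand":0.015}]}'
```

```text
clock: 20.5
position: [0.4758, -0.1352, 0.152]
ee_rot: [[-0.961, 0.275, 0.008], [0.275, 0.961, -0.004], [-0.008, -0.001, -1.0]]
contact_force: [-1.0, 1.8, 21.3]
grip_width: 0.267
grasp_force: 60.4
clock: 20.75
position: [0.4733, -0.1344, 0.1524]
ee_rot: [[-0.961, 0.275, 0.002], [0.275, 0.961, -0.002], [-0.003, -0.001, -1.0]]
contact_force: [0.1, 0.9, 9.1]
grip_width: 0.272
grasp_force: 60.9
```

The catch is bottomed: 21 N with no further travel. I'll relax, release and withdraw straight up.

```bash
python3 -m pendant '{"rows":[{"offset":[0,0,-0.002],"angular":[0,0,0],"hand":0.015},{"offset":[0,0,0],"angular":[0,0,0],"hand":0.015},{"offset":[0,0,0],"angular":[0,0,0],"hand":0.03},{"offset":[0,0,0],"angular":[0,0,0],"hand":0.04},{"offset":[0,0,0],"angular":[0,0,0],"hand":0.05},{"offset":[0,0,0],"angular":[0,0,0],"hand":0.05},{"offset":[0,0,0],"angular":[0,0,0],"hand":0.05},{"offset":[0,0,0],"angular":[0,0,0],"hand":0.05}]}' 20
python3 -m pendant '{"rows":[{"offset":[0,0,-0.015],"angular":[0,0,0],"hand":0.05},{"offset":[0,0,-0.02],"angular":[0,0,0],"hand":0.05},{"offset":[0,0,-0.02],"angular":[0,0,0],"hand":0.05},{"offset":[0,0,-0.02],"angular":[0,0,0],"hand":0.05},{"offset":[0,0,-0.02],"angular":[0,0,0],"hand":0.05},{"offset":[0,0,-0.015],"angular":[0,0,0],"hand":0.05},{"offset":[0,0,0],"angular":[0,0,0],"hand":0.05},{"offset":[0,0,0],"angular":[0,0,0],"hand":0.05},{"offset":[0,0,0],"angular":[0,0,0],"hand":0.05}]}'
python3 - <<'E'
from h import *;from rig import manip
i=manip.get_image("scene")
cv2.imwrite("pics/z.png",cv2.resize(cv2.cvtColor(i["pixels"],cv2.COLOR_RGB2BGR)[150:350,300:500],None,fx=3,fy=3,interpolation=cv2.INTER_CUBIC))
E
```

```text
clock: 21.42
position: [0.4718, -0.1336, 0.1526]
ee_rot: [[-0.961, 0.275, -0.002], [0.275, 0.961, 0.0], [0.002, -0.0, -1.0]]
contact_force: [0.4, 0.1, 0.8]
grip_width: 0.586
grasp_force: 0.0
clock: 22.17
position: [0.4714, -0.1334, 0.2616]
ee_rot: [[-0.961, 0.275, -0.003], [0.275, 0.961, 0.001], [0.003, 0.0, -1.0]]
contact_force: [0.2, -0.8, -0.1]
grip_width: 0.584
grasp_force: 0.0
```

View pics/z.png

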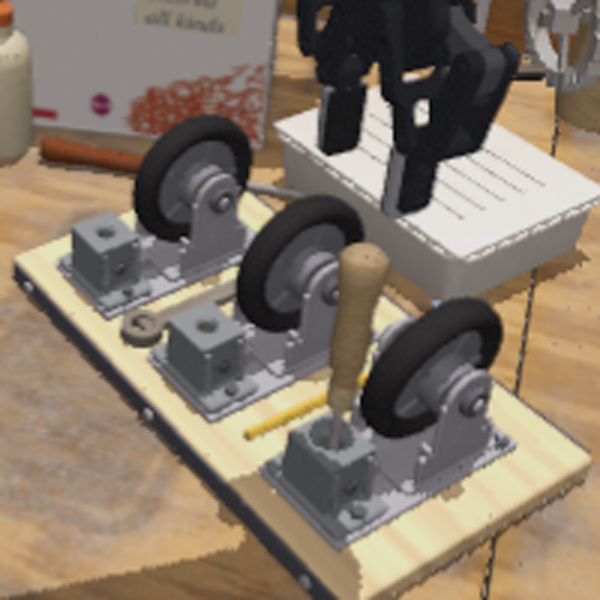

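The spike is standing in the right castor's hole with its handle at (360,310). The gripper is clear, and the wrench and pencil haven't moved. Handing in.

```bash
python3 -c "
from rig import manip
print(manip.hand_in())"
```

```text
the job is handed in; nothing more can be done
None
```

The right castor is the worn one: it swung about 20 mm between hard stops, while the left and middle wheels were stiff. I rocked it to both sides three times, pushed its catch to the hard stop, left the spike standing in the hole, and handed the job in at about 22 s on the robot's clock.

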